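# Dump the tipping scoop at the food-test table

### The arm

A 6-joint arm with a two-finger parallel gripper is mounted at the origin on the work surface. World frame = base frame: x ahead of the robot, y to its left, z up, the work surface at z = 0. Lengths are in m, angles in rad, forces in N, time in s.
With the tool pointing down it reaches from about 0.35 to 0.775 m from the base axis. Payload 7.3 kg.
Tool frame: the origin (TCP) lies on the mounting face of the last link; the fingertips stand 178 mm ahead of it and the grasp point (between the pads) lies 159 mm ahead of it (robot.grip_depth is the distance from the TCP to the grasp point, in m); z points along the fingers, y is the line along which they close (so a half turn about z gives the same grasp; the last joint's range is limited). The gripper opens to 92 mm and grips with 3 to 60 N. Pads are 19 mm wide; open, the fingers measure 130 mm over their backs; the gripper's body (75 mm by 190 mm) begins 47 mm behind the grasp point.
Start: joints at [-1.485, 0.342, 1.524, -0, 1.275, -0.146], TCP at [0.121, -0.511, 0.405] pointing down, gripper open.
Joint ranges: [-2.53, 2.53], [-0.77, 2.02], [0.04, 2.7], [-1, 4.14], [0.28, 2.66], [-3.11, 3.11]. Speed limits (rad/s): [2.57, 2.57, 3.14, 3.14, 3.14, 3.14].

### API

Orientations are given as [roll, pitch, yaw] about the fixed x, y, z axes, in that order (R = Rz(yaw) Ry(pitch) Rx(roll)).
In Python, from cell import observe, cams, robot, models gives the robot as it stands.
- The arm moves only by the shell command python3 -m jog 'ROWS' [FORCE]. ROWS is JSON, a list of rows, each a list of 3 entries, a list of its own where there are three numbers: the shift along the tool's x, y, z each as a share of 0.4 m, from -1 to 1, then the turn about the tool's z as a share of pi rad, from -1 to 1, then the closure, from 0 (fully open) to 1 (shut). In form: [[[x, y, z], turn, jaw], ...]. A call has 1 to 12 rows; each row is the pose to reach, as a shift and turn from the pose commanded when the call began, along the tool's axes at that moment, turning the shorter way round; what a row does not reach only later rows make up. A row lasts 1/8 s, in which the tool goes at most 62.5 mm and 10.7 degrees, less where a joint would pass 70% of its speed; a pose out of reach is approached as far as the arm can. A call with a number of a shift or a turn outside -1 to 1 is refused whole. A call with a gripper value outside its range is refused whole. The fingers move at their own pace and stop on an object; FORCE is the grip in N (left out, the last holds). Time passes only in rows, so rows that repeat a pose let the fingers close. It gives the time, the measured TCP pose, the force, the opening and the grip force at its end, in the units of the state.
- observe(): the state, without advancing time (a new reading comes with each control period).
- cams.read_camera(name): name is "scene" or "top" or "wrist"; returns the picture (480x640x3 uint8, red, green, blue); there is no depth.
- cams.camera_model(name): a dict with "camera_matrix" (3x3 intrinsics, pixels), "pose" (4x4, takes a point from camera to world coordinates). Camera axes: x right, y down, z forward; pixel columns grow to the right and rows downward; lengths in m; the calibration is good to about 2 mm. A picture is of the moment at which its call begins: read the wrist's pose just before it. camera_model takes no time and is no camera call; for the wrist camera it gives the pose at the moment of the call.
- robot.hand_in(): hands the job in; it is judged then, once.
Trained networks look in the newest picture that a camera, given by its name, has taken for a name from the list of things; names that differ only in an ending like _2 or _b are one class to them, and where a whole thing is asked for, a point or a joint stands for the part that bears it (a point fixed in the world has none). Each returns a list of dicts, best first, with "confidence" (0 to 1); they miss things now and then, are a little off and sometimes report something else, mostly with a low value. They report only what shows in the picture. A call takes as long as a camera call.
- models.find_in(target, camera): "position" ([x, y, z] in m, in world coordinates, good to about 4 mm: the middle of the surface that is visible of it).
- models.pinpoint(target, camera): "position" ([x, y, z] in m, in world coordinates, good to about 4 mm: a listed point, or the origin of a listed thing).
The state is a dict: "time": time; "qpos": joint angles; "qvel": joint speeds; "joint_efforts": joint torques, N m; "tool_pos": TCP position; "tool_rot": TCP orientation; "contact_force": force on the tool from outside, world axes, zero at the start; "torque": the same for the moment, N m; "opening": finger opening in m; "grip_force": force on a finger pad.
Only numpy, scipy, OpenCV 4.12 (cv2) and the standard library are available. Lean on these libraries where they do the work, as an engineer would, in place of code of your own. Each camera call takes 0.05 s, during which the arm holds its last target. There are 200 camera calls.

### The job

Discard the used sample bottle lying in the blue tipping scoop: press the scoop's blue side bar down past its click latch until the bottle rolls out into the white catch tray in front, then let the scoop swing back home and move clear. Do not touch the bottle itself, and leave the yellow scoop alone.

Things in the scene. Friction and masses are not known exactly. Their poses are not given: they have to be found in the camera images.
- blue_station: Fixed stand of the BLUE scoop. Origin: on the table, below the hinge's middle; x = way it dumps, y left, z up. Hinge along y at z 150 mm, side posts to z 164. Press bar: blue, round, 20 mm thick, along y, y 58 to 113 mm; axis at rest x 70, z 175; fully tipped x 59, z 105 (x 74 midway): press straight down at x 68, y 86. White catch tray: x 29 to 204, y -75 to 75, rim z 55, floor z 14.
- blue_scoop (a joint): Tip angle of the blue scoop (120 long, 90 wide, walls 38 mm, open in front), rad. 0 = home, latched, floor leaning back 0.30; a click latch adds about 2 N on the bar up to 0.15; counts as past the latch at 0.3; 1.0 = fully tipped (stop), floor 40 degrees down to the tray. Spring-loaded: 6 to 13 N on the bar all the way; let go, it swings back and relatches by itself.
- blue_vial: Used sample bottle, white with orange cap, 26 mm diameter, 59 mm long, about 50 g, loose, lying across the blue scoop against its back wall. Origin at its middle, on its axis; y = long axis, towards the cap. Rolls out when the scoop floor slopes forward.
- yellow_scoop (a joint): Tip angle of the yellow scoop, rad; 0 = home, latched. A twin of the blue one holding an amber bottle, standing to its left or right. Not to be tipped.

How it is judged:
On the way, in this order (a step that is already met when the one before it is completed fails the run):
1. the blue scoop is pushed past its latch (value of joint blue_scoop above 0.3 rad), for 0.02 s.
2. the bottle has dropped into the catch tray (x of blue_vial in the frame of blue_station between 0.03 and 0.203 m and y of blue_vial in the frame of blue_station between -0.074 and 0.074 m and z of blue_vial in the frame of blue_station below 0.055 m), for 0.1 s.
At the end, for the whole second after the job is handed in: The used bottle lies at rest (under 0.05 m/s) inside the blue station's catch tray, its middle below the tray's rim; the blue scoop has swung back home (within 0.06 rad, still) and the yellow scoop is home (within 0.06 rad) (all of step 2 and linear speed of blue_vial below 0.05 m/s and value of joint each of blue_scoop, yellow_scoop below 0.06 rad and velocity of joint blue_scoop below 0.1 rad/s); the robot touches nothing.
It fails at once if the yellow scoop is tipped by more than 0.1 rad (value of joint yellow_scoop above 0.1 rad).
It fails at once if the fingers press on the bottle itself (over 1 N) (contact force between the fingers and blue_vial above 1 N).
It also fails if it takes over 32 s, if anything falls off the work surface, if the arm or the gripper's body presses on something with over 40 N, if the wrist force passes 120 N, or if a joint passes its speed limit or range.

## Working session

There is one attempt and no reset: what is moved stays moved. The work goes in short steps, Python scripts to look and compute and a shell command to move; the robot and the scene stay as the last step left them, time stands still between calls to the robot, and variables do not carry over. Pictures are saved under pics/ and viewed, at most 10 in all, crops included, and the job is handed in when it is done.

```bash
mkdir -p pics
python3 - <<'E'
from cell import observe,cams,robot,models
import cv2,numpy as np
s=observe();print(s['time'],s['tool_pos'],s['tool_rot'],s['opening'])
ims=[]
for c in ['scene','top']:
    im=cams.read_camera(c);cv2.imwrite(f'pics/{c}0.png',im[:,:,::-1])
    for t in ['blue_station','blue_scoop','blue_vial','yellow_scoop']:
        for f in (models.find_in,models.pinpoint):
            try:print(c,t,f.__name__,[(np.round(d['position'],3),round(d['confidence'],2)) for d in f(t,c)][:3])
            except Exception as e:print(c,t,f.__name__,e)
E
```

```text
0.0 [ 0.12060158 -0.51082027  0.40405257] [-3.14009867e+00 -2.34590497e-04  2.31752453e-01] 0.09196899264903785
scene blue_station call [(array([ 0.601, -0.231,  0.021]), 0.95)]
scene blue_station call [(array([ 0.536, -0.222, -0.001]), 0.89)]
scene blue_scoop call [(array([ 0.549, -0.215,  0.167]), 0.93)]
scene blue_scoop call it knows: blue_station, blue_vial
scene blue_vial call []
scene blue_vial call [(array([ 0.491, -0.219,  0.153]), 0.87)]
scene yellow_scoop call [(array([0.535, 0.274, 0.167]), 0.8)]
scene yellow_scoop call it knows: blue_station, blue_vial
top blue_station call [(array([ 0.587, -0.218,  0.01 ]), 0.91)]
top blue_station call [(array([ 0.541, -0.221, -0.004]), 0.85)]
top blue_scoop call [(array([ 0.546, -0.217,  0.161]), 0.87)]
top blue_scoop call it knows: blue_station, blue_vial
top blue_vial call [(array([ 0.49 , -0.217,  0.16 ]), 0.91)]
top blue_vial call [(array([ 0.491, -0.218,  0.149]), 0.88), (array([ 0.537, -0.218, -0.001]), 0.39)]
top yellow_scoop call [(array([0.53 , 0.262, 0.158]), 0.81)]
top yellow_scoop call it knows: blue_station, blue_vial
```

View pics/scene0.png

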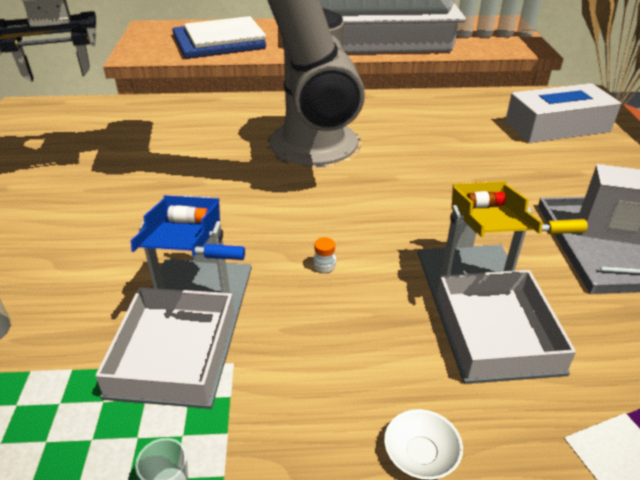

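View pics/top0.png

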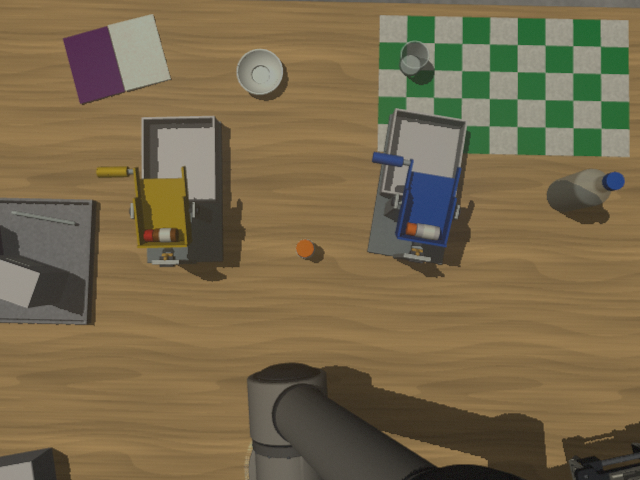

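The top view shows the blue station at right with its bar at about (388,159), and the yellow twin at left. The station yaw is slightly negative. The scene view agrees, with the bar at about (222,252).

```bash
cat > h.py <<'E'
from cell import observe,cams
import cv2,numpy as np
def ray(c,uv,z):
    m=cams.camera_model(c);K=np.array(m['camera_matrix']);P=np.array(m['pose'])
    d=P[:3,:3]@np.linalg.solve(K,[*uv,1]);o=P[:3,3];return o+d*(z-o[2])/d[2]
E
python3 - <<'E'
from h import *
im={c:cv2.imread(f'pics/{c}0.png') for c in('scene','top')}
for c,(u0,u1,v0,v1) in {'top':(366,406,148,168),'scene':(200,250,240,264)}.items():
    h=cv2.cvtColor(im[c],cv2.COLOR_BGR2HSV)[v0:v1,u0:u1]
    m=((h[...,0]>105)&(h[...,0]<130)&(h[...,1]>150)).astype(np.uint8)
    v,u=np.nonzero(m);u=u+u0;v=v+v0
    r=cv2.minAreaRect(np.c_[u,v].astype(np.float32));print(c,len(u),r)
    b=cv2.boxPoints(r);print(np.round([ray(c,p,.178) for p in b],3), ray(c,r[0],.178).round(3))
# tray rim outer corners at z .055 (top picture)
for p in [(391,110),(467,122)]: print(ray('top',p,.055).round(3))
for p in [(400,240),(450,247)]: print(ray('top',p,.15).round(3))
s=np.array([.538,-.221])
for yaw in(-.12,-.15,-.18,-.21):
    R=np.array([[np.cos(yaw),-np.sin(yaw)],[np.sin(yaw),np.cos(yaw)]]);print(yaw,s+R@[.07,.0855],s+R@[.068,.092])
print(observe()['time'])
E
```

```text
top 1 ((401.0, 160.0), (0.0, 0.0), 0.0)
[[ 0.617 -0.175  0.178]
 [ 0.617 -0.175  0.178]
 [ 0.617 -0.175  0.178]
 [ 0.617 -0.175  0.178]] [ 0.617 -0.175  0.178]
scene 523 ((220.98648071289062, 250.58108520507812), (44.880924224853516, 15.946702003479004), 9.462322235107422)
[[ 0.624 -0.186  0.178]
 [ 0.589 -0.186  0.178]
 [ 0.609 -0.122  0.178]
 [ 0.642 -0.124  0.178]] [ 0.616 -0.154  0.178]
[ 0.745 -0.172  0.055]
[ 0.724 -0.328  0.055]
[ 0.474 -0.18   0.15 ]
[ 0.463 -0.272  0.15 ]
-0.12 [ 0.617732   -0.14449472] [ 0.61652451 -0.13780204]
-0.15 [ 0.61999094 -0.14692074] [ 0.61898474 -0.14019485]
-0.18 [ 0.62217609 -0.14941343] [ 0.62137209 -0.14266039]
-0.21 [ 0.62428549 -0.15197055] [ 0.62368441 -0.14519643]
0.7
```

Run:
```python
from h import *
im=cv2.imread('pics/top0.png')
u0,u1,v0,v1=366,406,146,170
h=cv2.cvtColor(im,cv2.COLOR_BGR2HSV)[v0:v1,u0:u1]
m=((h[...,0]>100)&(h[...,0]<135)&(h[...,1]>110)).astype(np.uint8)
v,u=np.nonzero(m);u=u+u0;v=v+v0
r=cv2.minAreaRect(np.c_[u,v].astype(np.float32));print(len(u),r)
print(np.round([ray('top',p,.175) for p in cv2.boxPoints(r)],3),ray('top',r[0],.175).round(3))
```

```text
239 ((387.6915588378906, 158.15719604492188), (30.051820755004883, 8.332951545715332), 12.804265975952148)
[[ 0.619 -0.123  0.175]
 [ 0.634 -0.126  0.175]
 [ 0.623 -0.18   0.175]
 [ 0.608 -0.176  0.175]] [ 0.621 -0.151  0.175]
```

```bash
python3 -m jog '[[[0.1,-0.04,-0.15],-0.05,1],[[0.2,-0.08,-0.15],-0.1,1],[[0.31,-0.13,-0.15],-0.16,1],[[0.41,-0.17,-0.15],-0.21,1],[[0.51,-0.21,-0.15],-0.27,1],[[0.61,-0.26,-0.15],-0.32,1],[[0.71,-0.3,-0.15],-0.375,1],[[0.71,-0.3,-0.15],-0.375,1],[[0.71,-0.3,-0.15],-0.375,1]]' 10
cat > go.py <<'E'
from h import *
from scipy.spatial.transform import Rotation as Ro
import sys
s=observe();R=Ro.from_euler('xyz',s['tool_rot'])
d=R.inv().apply(np.array([float(a) for a in sys.argv[1:4]])-s['tool_pos']);print((d/.4).round(3),s['tool_pos'],s['tool_rot'],s['time'])
E
python3 go.py .62 -.146 .43
```

```text
time: 1.82
tool_pos: [0.3693, -0.329, 0.4647]
tool_rot: [-3.141, 0.0, 1.409]
contact_force: [0.5, -0.7, 0.1]
opening: 0.0064
grip_force: 0.0
[0.553 0.545 0.086] [ 0.36926767 -0.32903675  0.46468753] [-3.14122573e+00  3.26523859e-04  1.40888588e+00] 1.825
```

```bash
python3 -m jog '[[[0.1,0.1,0],0,1],[[0.2,0.2,0],0,1],[[0.3,0.3,0],0,1],[[0.4,0.4,0],0,1],[[0.5,0.5,0],0,1],[[0.553,0.545,0.0],0,1],[[0.553,0.545,0.085],0,1],[[0.553,0.545,0.085],0,1],[[0.553,0.545,0.085],0,1]]'
python3 - <<'E'
from h import *
from cell import models
ims=[]
for c in('scene','top','wrist'):
    im=cams.read_camera(c)[:,:,::-1];ims.append(im)
a=ims[0][150:400,80:330];b=ims[1][60:310,300:550]
cv2.imwrite('pics/a.png',np.hstack([cv2.resize(a,(400,400)),cv2.resize(b,(400,400))]))
print(observe()['time'],[(d['position'],d['confidence']) for d in models.pinpoint('blue_station','wrist')])
E
python3 go.py .62 -.146 .34
```

```text
time: 2.95
tool_pos: [0.6198, -0.1468, 0.4318]
tool_rot: [3.141, 0.0, 1.408]
contact_force: [0.2, -0.2, -0.3]
opening: 0.0003
grip_force: 0.0
3.1 [([0.5377, -0.2226, 0.0018], 0.69)]
[ 0.   -0.    0.23] [ 0.61988349 -0.14606628  0.43209818] [3.13946226e+00 4.99475892e-04 1.40887979e+00] 3.15
```

View pics/a.png

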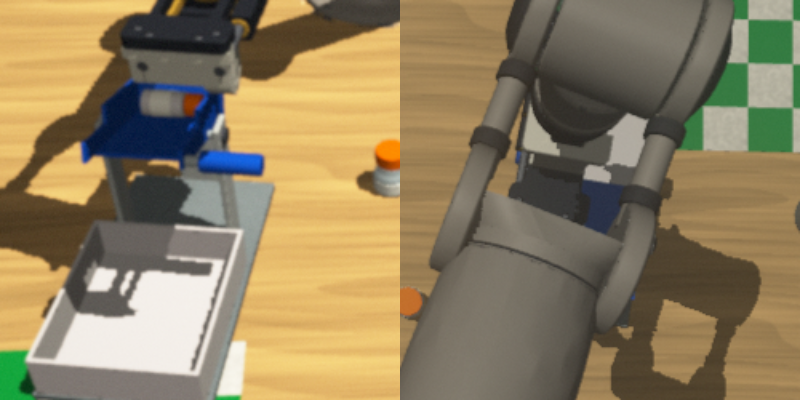

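Run:
```python
from h import *
m=cams.camera_model('scene');K=np.array(m['camera_matrix']);P=np.linalg.inv(m['pose'])
for p in [(.62,-.146,.432),(.62,-.146,.32),(.62,-.146,.254),(.62,-.15,.175)]:
    q=K@(P@[*p,1])[:3];q=q[:2]/q[2];print(p,q,(q-[80,150])*1.6)
im=cams.read_camera('scene')[:,:,::-1];cv2.imwrite('pics/b.png',im)
```

```text
(0.62, -0.146, 0.432) [203.90247218  75.31222525] [ 198.24395549 -119.50043959]
(0.62, -0.146, 0.32) [215.33557558 163.22002766] [216.53692093  21.15204426]
(0.62, -0.146, 0.254) [221.05423505 207.19013527] [225.68677608  91.50421643]
(0.62, -0.15, 0.175) [224.20468983 253.83603091] [230.72750372 166.13764945]
```

View pics/b.png

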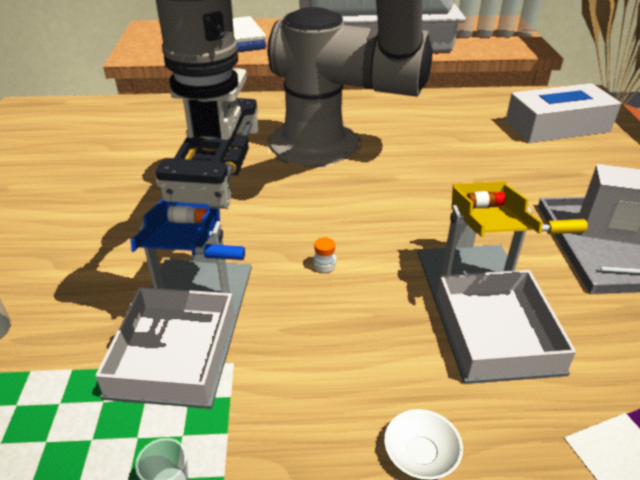

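The block in front at (195,185) is the end of the gripper body, and the fingertips behind it project right above the bar. Next I press down.

```bash
python3 -m jog '[[[0,0,0.1],0,1],[[0,0,0.16],0,1],[[0,0,0.19],0,1],[[0,0,0.22],0,1],[[0,0,0.24],0,1]]'
python3 -m jog '[[[0,0,0.02],0,1],[[0,0,0.04],0,1],[[0,0,0.06],0,1],[[0,0,0.08],0,1],[[0,0,0.095],0,1],[[0,0,0.095],0,1],[[0,0,0.095],0,1],[[0,0,0.095],0,1]]'
python3 - <<'E'
from h import *
im=cams.read_camera('scene')[:,:,::-1];cv2.imwrite('pics/c.png',cv2.resize(im[100:400,80:380],(600,600)))
E
```

```text
time: 3.82
tool_pos: [0.622, -0.1459, 0.3383]
tool_rot: [3.13, 0.001, 1.41]
contact_force: [7.7, -0.7, 8.6]
opening: 0.0002
grip_force: 4.3
time: 4.82
tool_pos: [0.6203, -0.1458, 0.2995]
tool_rot: [3.138, 0.001, 1.41]
contact_force: [-2.7, -0.7, 9.2]
opening: 0.0005
grip_force: 3.9
```

View pics/c.png

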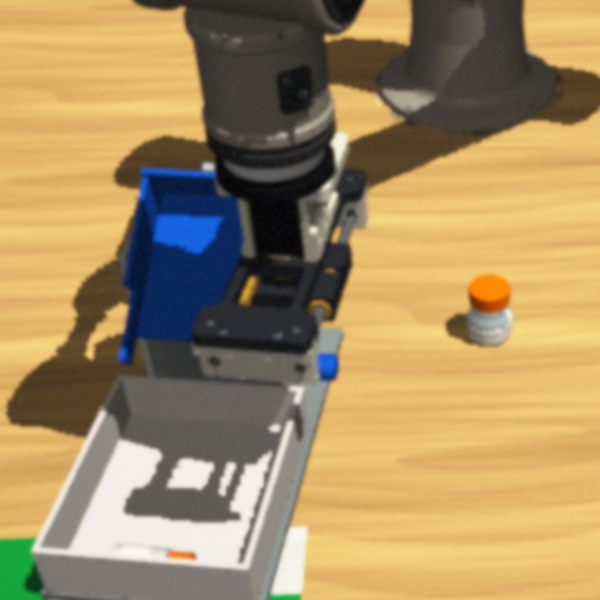

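The scoop is tipped and empty. The bottle lies in the tray by its front wall at crop (155,550). Now I release the bar slowly and move clear.

```bash
python3 -m jog '[[[0,0,-0.03],0,1],[[0,0,-0.06],0,1],[[0,0,-0.09],0,1],[[0,0,-0.12],0,1],[[0,0,-0.15],0,1],[[0,0,-0.18],0,1],[[0,0,-0.22],0,1],[[0,0,-0.3],0,1],[[0,0,-0.4],0,1],[[0,0,-0.4],0,1]]'
python3 -m jog '[[[-0.1,-0.12,0],0,1],[[0.1,-0.12,0],0,1],[[0.2,-0.24,0],0,1],[[0.3,-0.36,0],0,1],[[0.3,-0.36,0],0,1],[[0.3,-0.36,0],0,1],[[0.3,-0.36,0],0,1]]'
python3 - <<'E'
from h import *
from cell import models
im=cams.read_camera('scene')[:,:,::-1];cv2.imwrite('pics/d.png',cv2.resize(im[100:420,50:390],(680,640))[:600])
d=models.pinpoint('blue_vial','scene');print(observe()['time'],[(x['position'],x['confidence']) for x in d])
E
```

```text
time: 6.12
tool_pos: [0.6203, -0.1455, 0.4609]
tool_rot: [3.134, 0.001, 1.41]
contact_force: [0.4, 0.1, 0.0]
opening: 0.0005
grip_force: 0.0
time: 7.0
tool_pos: [0.498, -0.0049, 0.4564]
tool_rot: [3.141, 0.0, 1.409]
contact_force: [0.3, -0.3, -0.4]
opening: 0.0007
grip_force: 0.0
7.1 [([0.7199, -0.2513, 0.0294], 0.45)]
```

View pics/d.png

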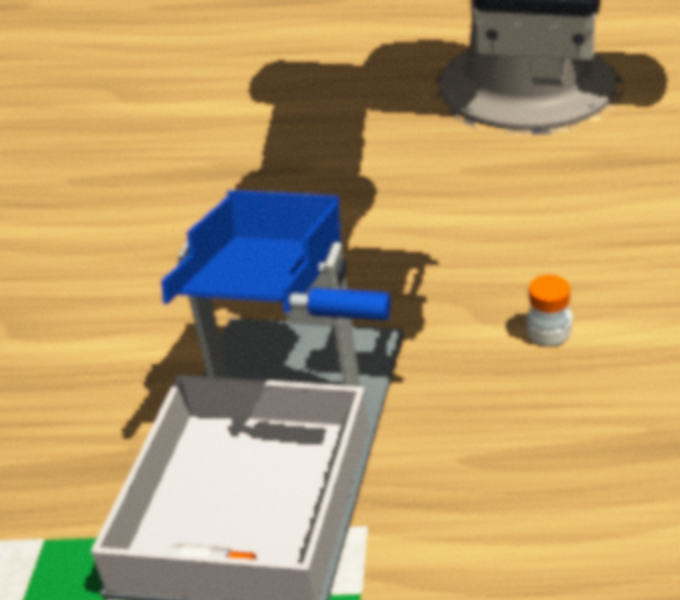

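The scoop is back home, the bottle is at rest in the tray at crop (215,550), and the arm is clear.

```bash
python3 -c "
from cell import robot
print(robot.hand_in())"
```

```text
the job is handed in; nothing more can be done
None
```

I handed the job in at about 7 s: in the last picture the bottle lies in the blue station's catch tray, the blue scoop is back home and the arm is clear; I never went near the yellow scoop, and no verdict came back.

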